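# Put the washed burners of a gas hob back together

### The job

The gas hob's burner parts have been washed and stacked on the draining mat, rings on rings and caps on caps. Take the two stacks apart and rebuild both burners: the large brass ring seated level on the large burner and the small brass ring on the small burner, then on each ring the black cap of the same size, right way up and sitting flat. Leave the lighter, the matchbox and the spice jar where they are.

Things in the scene. Friction and masses are not known exactly. Their poses are not given: they have to be found in the camera images.
- ring_large: large brass flame ring, loose, 54 mm across, wall 16 mm high; on its flat top a centring cone (radius 13 mm at the foot, 10 at the top, 6 mm high); hollow below (round recess of radius 17 mm, 7 mm deep). 0.11 kg. Origin: centre of the underside, z up. Starts on the blue-grey draining mat (fixed, top 4 mm above the worktop), under the small ring. Grasp from above across its outside.
- ring_small: small brass flame ring, loose, 40 mm across; heights, cone and recess as on the large ring. 0.06 kg. Origin: centre of the underside, z up. Starts on the large ring, over its cone, its underside 16 mm above the large ring's. Grasp from above across its outside.
- cap_large: large black enamelled burner cap, loose: flat disc 64 mm across, 11 mm high, with a recess below (radius 17 mm, 7 mm deep). 0.13 kg. Origin: centre of the underside, z up. Starts on the mat under the small cap, about 110 mm from the rings. Its place: flat on the large ring, over the cone, its underside 16 mm above the ring's.
- cap_small: small black enamelled burner cap, loose, 48 mm across, 11 mm high, recess below as on the large cap. 0.07 kg. Origin: centre of the underside, z up. Starts loosely centred on the large cap, its underside 11 mm above that one's. Its place: flat on the small ring, its underside 16 mm above the ring's.
- burner_large: large burner seat, fixed on the hob, left or right: aluminium drip bowl 100 mm across; in it a dark pedestal 48 mm across, 12 mm high, with a brass spigot on top (cone, radius 13 mm at the foot, 10 at the top, 6 mm high). The ring sits on the pedestal over the spigot, its underside 12 mm above this origin. Origin: centre of the bowl's underside, on the hob's top plate, z up.
- burner_small: small burner seat, fixed on the hob, 220 mm from the large one: drip bowl 82 mm across, pedestal 37 mm across, the same pedestal height and spigot. Origin: centre of the bowl's underside, z up.
- hob: twin-burner steel gas hob, fixed, 250 x 420 mm, its top plate 55 mm above the worktop; the pan supports are off. Origin at the centre of its underside, x towards the back, y along its width; two knobs stand 23 mm out at the front.
- hob_lighter: long red stove lighter lying on the worktop behind the mat, 197 x 30 x 19 mm; bystander. Origin at the centre of its underside.
- matchbox: yellow matchbox, 36 x 54 x 15 mm, lying on the hob between the burners, towards the back; bystander. Origin at the centre of its underside.
- spice_jar: glass spice jar with green contents and a black cap, 43 mm across, 96 mm high, standing behind the right end of the hob; bystander. Origin at the centre of its underside.
There are look-alikes about, which are no part of the job. Leave any pink or purple look-alike of the ring_small alone.

How it is judged:
By the outcome, as a careful person would: the job done as asked, in the order asked, and still so for the second after the job is handed in, with the robot touching nothing.
It also fails if it takes over 96 s, if anything falls off the work surface, if the arm or the gripper's body presses on something with over 40 N, if the wrist force passes 120 N, or if a joint passes its speed limit or range.

### The arm

A 7-joint arm with a two-finger parallel gripper is mounted at the origin on a cart in front of the work surface, level with it; the furniture and walls round the work are solid. World frame = base frame: x ahead of the robot, y to its left, z up, the work surface at z = 0. Lengths are in m, angles in rad, forces in N, time in s.
With the tool pointing down it reaches from about 0.425 to 0.875 m from the base axis. Payload 8.4 kg.
Tool frame: the origin (TCP) lies at the very end of the fingers, on their centre line; the grasp point (between the pads) lies 19 mm behind it; z points along the fingers, y is the line along which they close (so a half turn about z gives the same grasp; the last joint's range is limited). The gripper opens to 85 mm and grips with 20 to 120 N. Pads are 22 mm wide; open, the fingers measure 114 mm over their backs; the gripper's body (76 mm by 85 mm) begins 54 mm behind the grasp point. The pads swing forward as they close: fully open they stand 13 mm farther back than shut.
Start: joints at [-1.341, 0.333, 0.04, 1.465, -0.013, 1.343, -0.059], TCP at [0.21, 0.615, 0.231] pointing down, gripper open.
Joint ranges: [-2.58, 2.58], [-0.38, 2.09], [-1.3, 1.39], [0.25, 2.4], [-1.5, 4.64], [0.08, 2.09], [-2.65, 2.65]. Speed limits (rad/s): [2.22, 2.22, 2.79, 2.79, 3.14, 3.14, 3.14].

### API

Orientations are given as a rotation vector (axis times angle).
In Python, from plant import ctrl gives the robot as it stands.
- The arm moves only by the tool apply_moves, never from a script. Its argument "deltas" is a list of rows, each a list of 3 entries, a list of its own where there are three numbers: the shift along the tool's x, y, z normalised to -1 to 1, where 1 is 0.3 m, then the turn, a rotation vector about the tool's x, y, z normalised to -1 to 1, where 1 is 0.5 rad, then the opening, from 0 (shut) to 1 (fully open). In form: [[[dx, dy, dz], [wx, wy, wz], grip], ...]. A call has 1 to 5 rows; each row is the pose to reach, as a shift and turn from the pose commanded when the call began, along the tool's axes at that moment; what a row does not reach only later rows make up. A row lasts 1/10 s, in which the tool goes at most 50 mm and 8.59 degrees, less where a joint would pass 70% of its speed; a pose out of reach is approached as far as the arm can. A call with a number of a shift or a turn outside -1 to 1 is refused whole. A call with a gripper value outside its range is refused whole. The fingers move at their own pace and stop on an object; "squeeze" is the grip in N (left out, the last holds). Time passes only in rows, so rows that repeat a pose let the fingers close. It gives the time, the measured TCP pose, the force, the opening and the grip force at its end, in the units of the state.
- ctrl.get_obs(): the state, without advancing time (a new reading comes with each control period).
- ctrl.capture(name): name is "scene" or "top" or "wrist"; returns the picture (480x640x3 uint8, red, green, blue); there is no depth.
- ctrl.calibration(name): a dict with "vfov" (degrees; the focal length in pixels is half the picture's height over the tangent of half this angle, whatever the lens; pixels are square), "cx", "cy" (the principal point, pixels), "world_to_cam" (4x4, takes a point from world to camera coordinates); the wrist camera has in their place "T_tool_cam" (4x4, takes a point from camera to tool coordinates, whose origin is the TCP and whose axes are the flange's). Camera axes: x right, y down, z forward; pixel columns grow to the right and rows downward; lengths in m; the calibration is good to about 2 mm. A picture is of the moment at which its call begins: read the wrist's pose just before it. calibration takes no time and is no camera call.
- ctrl.hand_in(): hands the job in; it is judged then, once.
The state is a dict: "time_s": time; "joint_positions": joint angles; "qvel": joint speeds; "joint_torque": joint torques, N m; "tool_pos": TCP position; "eef_rot": TCP orientation; "ft_force": force on the tool from outside, world axes, zero at the start; "torque": the same for the moment, N m; "finger_gap": finger opening in m; "gripper_force": force on a finger pad.
Only numpy, scipy, OpenCV 4.12 (cv2) and the standard library are available. Lean on these libraries where they do the work, as an engineer would, in place of code of your own. Each camera call takes 0.05 s, during which the arm holds its last target. There are 200 camera calls.

## Working session

There is one attempt and no reset: what is moved stays moved. The work goes in short steps, Python scripts to look and compute and a tool call to move; the robot and the scene stay as the last step left them, time stands still between calls to the robot, and variables do not carry over. Pictures are saved under pics/ and viewed, at most 14 in all, crops included, and the job is handed in when it is done.

Besides the shell and the picture viewer there is one more tool, called after "Request:" by a JSON object that holds its "op" and its "data", one argument or row to a line. apply_moves: Moves the arm, as the interface text tells. Its arguments: {"type":"object","properties":{"deltas":{"type":"array","items":{"type":"array"}},"squeeze":{"type":"number"}},"required":["deltas"]}

```bash
ls; mkdir -p pics
python3 - <<'E'
from plant import ctrl
import cv2
o=ctrl.get_obs(); print({k:o[k] for k in('time_s','tool_pos','eef_rot','finger_gap','ft_force')})
for n in('scene','top'):
    cv2.imwrite(f'pics/{n}0.png',ctrl.capture(n)[:,:,::-1]); print(n,ctrl.calibration(n))
print(ctrl.calibration('wrist'))
E
```

```text
pics
{'time_s': 0.0, 'tool_pos': array([0.20978009, 0.61473853, 0.2304181 ]), 'eef_rot': array([-5.14147194e-01, -3.09907620e+00,  2.53510663e-03]), 'finger_gap': 0.08544208394258358, 'ft_force': array([-0.18334918, -0.23696293,  0.00899908])}
scene {'vfov': 43.73958571565733, 'cx': 323.6925877911811, 'cy': 238.504820639928, 'world_to_cam': array([[-0.75742437, -0.6529205 , -0.00177474,  0.38966485],
       [-0.27431393,  0.3206838 , -0.9065946 ,  0.248832  ],
       [ 0.59250333, -0.68619001, -0.42199891,  1.09813676],
       [ 0.        ,  0.        ,  0.        ,  1.        ]])}
top {'vfov': 49.53347251135516, 'cx': 319.0156412435266, 'cy': 238.71041696203278, 'world_to_cam': array([[ 0.02765772, -0.99948009,  0.016571  , -0.09815977],
       [-0.9933874 , -0.02932948, -0.11100111,  0.5838396 ],
       [ 0.11142942, -0.01339138, -0.99368212,  1.0271834 ],
       [ 0.        ,  0.        ,  0.        ,  1.        ]])}
{'vfov': 70.62890741247237, 'cx': 320.12542576866065, 'cy': 243.7255566215463, 'T_tool_cam': array([[-5.68855080e-04, -9.51848604e-01, -3.06567955e-01,
         7.90422853e-02],
       [ 9.99999787e-01, -4.43496893e-04, -4.78566197e-04,
        -5.21094881e-04],
       [ 3.19560631e-04, -3.06568162e-01,  9.51848654e-01,
        -1.41656046e-01],
       [ 0.00000000e+00,  0.00000000e+00,  0.00000000e+00,
         1.00000000e+00]])}
```

View pics/top0.png

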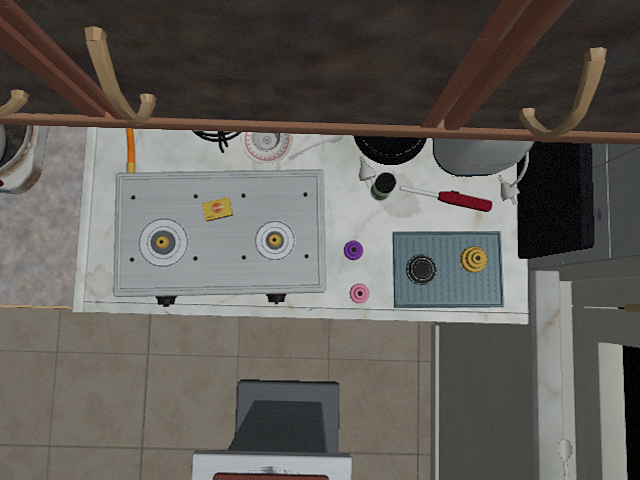

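View pics/scene0.png

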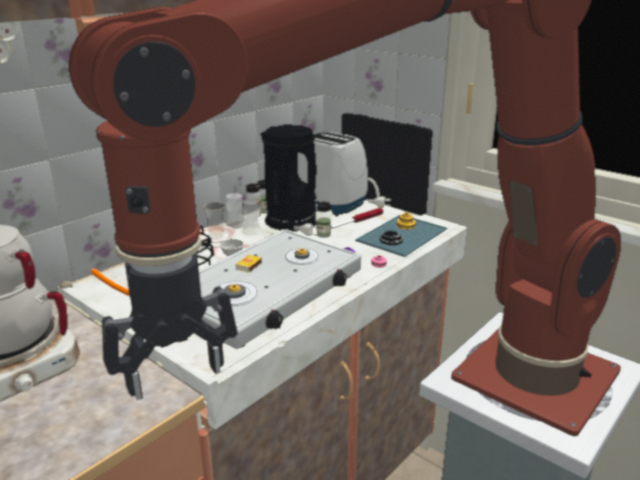

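```bash
cat > h.py <<'E'
import numpy as np, cv2
from plant import ctrl
from scipy.spatial.transform import Rotation as R
def fl(c): return 240/np.tan(np.radians(c['vfov']/2))
def w2c(name,obs=None):
    c=ctrl.calibration(name)
    if name!='wrist': return c,np.array(c['world_to_cam'])
    T=np.eye(4);T[:3,:3]=R.from_rotvec(obs['eef_rot']).as_matrix();T[:3,3]=obs['tool_pos']
    return c,np.linalg.inv(T@c['T_tool_cam'])
def px2w(name,u,v,z,obs=None):
    c,M=w2c(name,obs);C=np.linalg.inv(M);f=fl(c)
    d=C[:3,:3]@[(u-c['cx'])/f,(v-c['cy'])/f,1];p=C[:3,3]
    return p+d*(z-p[2])/d[2]
def w2px(name,P,obs=None):
    c,M=w2c(name,obs);q=M[:3,:3]@P+M[:3,3];f=fl(c)
    return q[:2]/q[2]*f+[c['cx'],c['cy']]
def togo(P,yaw=None):
    """row units to move the TCP to P (world), and turn so tool y is at world yaw, tool down"""
    o=ctrl.get_obs();A=R.from_rotvec(o['eef_rot'])
    s=A.inv().apply(np.array(P)-o['tool_pos'])/.3
    w=None
    if yaw is not None:
        best=None
        for k in(0,np.pi):
            y=np.array([np.cos(yaw+k),np.sin(yaw+k),0]);z=np.array([0,0,-1.]);x=np.cross(y,z)
            r=(A.inv()*R.from_matrix(np.c_[x,y,z])).as_rotvec()/.5
            if best is None or np.linalg.norm(r)<np.linalg.norm(best): best=r
        w=best
    return np.round(s,4),None if w is None else np.round(w,3)
E
python3 - <<'E'
from h import *
for n,u,v,z in[('brass',474,257,.042),('black',421,269,.026),('pink',359,293,.02),('purple',353,250,.02),('bigb',163,241,.073),('smallb',275,239,.073),('jar',383,184,.096),('match',217,208,.07),('hob c1',116,172,.055),('hob c2',323,170,.055),('hobc3',114,294,.055),('hobc4',326,290,.055),('mat',393,232,.004),('mat',501,232,.004),('mat',393,306,.004),('mat',503,306,.004)]+[('rail',320,128,z) for z in(.2,.4,.6,.8)]+[('hook',145,118,z)for z in(.2,.4,.6)]:
    print(n,px2w('top',u,v,z).round(4))
i=cv2.imread('pics/top0.png')
a=cv2.resize(i[225:310,340:510],None,fx=4.6,fy=4.6,interpolation=cv2.INTER_CUBIC)
cv2.imwrite('pics/c0.png',a)
print(R.from_rotvec(ctrl.get_obs()['eef_rot']).as_matrix().round(3))
E
```

```text
brass [ 0.5575 -0.3959  0.042 ]
black [ 0.531  -0.2919  0.026 ]
pink [ 0.4787 -0.1664  0.02  ]
purple [ 0.5666 -0.1523  0.02  ]
bigb [0.5685 0.2233 0.073 ]
smallb [0.5788 0.0053 0.073 ]
jar [ 0.69  -0.202  0.096]
match [0.6373 0.1221 0.07  ]
hob c1 [0.707 0.331 0.055]
hob c2 [ 0.7243 -0.0853  0.055 ]
hobc3 [0.4631 0.3177 0.055 ]
hobc4 [ 0.4825 -0.0978  0.055 ]
mat [ 0.6085 -0.237   0.004 ]
mat [ 0.6153 -0.4654  0.004 ]
mat [ 0.4541 -0.2388  0.004 ]
mat [ 0.4604 -0.4679  0.004 ]
rail [ 0.7635 -0.0755  0.2   ]
rail [ 0.697  -0.0736  0.4   ]
rail [ 0.6304 -0.0718  0.6   ]
rail [ 0.5638 -0.0699  0.8   ]
hook [0.7714 0.2315 0.2   ]
hook [0.7031 0.1641 0.4   ]
hook [0.6347 0.0968 0.6   ]
[[-0.946  0.323 -0.   ]
 [ 0.323  0.946 -0.001]
 [-0.    -0.001 -1.   ]]
```

View pics/c0.png

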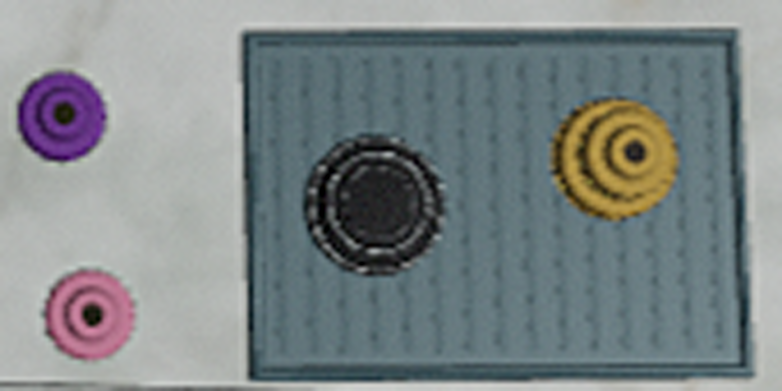

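Taken for the job: the brass stack at (474,258) and the black stack at (421,269) in the top view. Look-alikes to leave are the purple ring (353,250) and the pink ring (359,293). The crop confirms two steps of brass and a small cap on a large one.

Run:
```python
from h import *
print(togo([.5,.45,.23],np.pi/2),togo([.53,.38,.23],np.pi/2))
```

```text
(array([-1.0929, -0.2074,  0.0021]), array([-0.003, -0.   , -0.658])) (array([-1.2629, -0.396 ,  0.0024]), array([-0.003, -0.   , -0.658]))
```

Request:
{"op": "apply_moves", "data": {
  "deltas": [
    [[-0.15,-0.03,0],[0,0,-0.16],1],
    [[-0.3,-0.06,0],[0,0,-0.33],1],
    [[-0.46,-0.09,0],[0,0,-0.5],1],
    [[-0.62,-0.12,0],[0,0,-0.658],1],
    [[-0.78,-0.15,0],[0,0,-0.658],1]
  ]
}}

```text
time_s: 0.6
tool_pos: [0.4182, 0.4956, 0.231]
eef_rot: [0.005, -3.141, 0.001]
ft_force: [0.2, 0.9, -0.1]
finger_gap: 0.0852
gripper_force: 0.0
```

Run:
```python
from h import *
o=ctrl.get_obs();print(o['time_s'],o['tool_pos'],o['joint_positions'])
print(togo([.55,.1,.23],np.pi/2),togo([.52,-.38,.2],np.pi/2))
```

```text
0.6 [0.41819319 0.49564524 0.23101064] [-1.02174215  0.33040988  0.10761498  1.47232908 -0.03582161  1.34133292
  0.66233867]
(array([-0.435 , -1.3202,  0.0038]), array([-0.001, -0.001,  0.007])) (array([-0.3298, -2.9199,  0.1045]), array([-0.001, -0.001,  0.007]))
```

Request:
{"op": "apply_moves", "data": {
  "deltas": [
    [[-0.08,-0.14,0],[0,0,0],1],
    [[-0.16,-0.28,0],[0,0,0],1],
    [[-0.24,-0.42,0],[0,0,0],1],
    [[-0.32,-0.56,0],[0,0,0],1],
    [[-0.4,-0.71,0],[0,0,0],1]
  ]
}}

```text
time_s: 1.1
tool_pos: [0.5368, 0.2832, 0.231]
eef_rot: [0.001, -3.141, 0.0]
ft_force: [0.3, 0.1, 0.8]
finger_gap: 0.0851
gripper_force: 0.0
```

Request:
{"op": "apply_moves", "data": {
  "deltas": [
    [[-0.01,-0.16,0],[0,0,0],1],
    [[-0.02,-0.32,0],[0,0,0],1],
    [[-0.03,-0.48,0],[0,0,0],1],
    [[-0.04,-0.64,0],[0,0,0],1],
    [[-0.05,-0.8,0],[0,0,0],1]
  ]
}}

```text
time_s: 1.6
tool_pos: [0.551, 0.0429, 0.2311]
eef_rot: [0.0, -3.141, -0.0]
ft_force: [1.1, -0.1, 0.1]
finger_gap: 0.0858
gripper_force: 0.0
```

Request:
{"op": "apply_moves", "data": {
  "deltas": [
    [[0,-0.16,0],[0,0,0],1],
    [[0,-0.32,0],[0,0,0],1],
    [[0,-0.48,0.03],[0,0,0],1],
    [[0,-0.64,0.06],[0,0,0],1],
    [[0,-0.8,0.1],[0,0,0],1]
  ]
}}

```text
time_s: 2.1
tool_pos: [0.5513, -0.1969, 0.2013]
eef_rot: [-0.001, 3.141, 0.0]
ft_force: [1.5, 0.4, -0.7]
finger_gap: 0.0857
gripper_force: 0.0
```

Request:
{"op": "apply_moves", "data": {
  "deltas": [
    [[0,-0.16,0],[0,0,0],0.7],
    [[0,-0.32,0],[0,0,0],0.7],
    [[0,-0.48,0],[0,0,0],0.7],
    [[0,-0.58,0],[0,0,0],0.7],
    [[0,-0.58,0],[0,0,0],0.7]
  ]
}}

```text
time_s: 2.6
tool_pos: [0.5489, -0.3747, 0.2007]
eef_rot: [-0.01, -3.139, 0.004]
ft_force: [-1.2, -0.9, -0.2]
finger_gap: 0.0598
gripper_force: 0.0
```

Run:
```python
from h import *
o=ctrl.get_obs();print(o['time_s'],o['tool_pos'],o['joint_positions'],o['finger_gap'])
i=ctrl.capture('wrist')[:,:,::-1]; cv2.imwrite('pics/w1.png',i)
for P in([.5575,-.3959,.042],[.531,-.292,.026]): print(w2px('wrist',np.array(P),o))
```

```text
2.6 [ 0.54886971 -0.37466558  0.20067272] [ 0.07987408  0.42515755  0.61251094  1.49086134 -0.24479282  1.30393459
  2.27928939] 0.05982633773772688
[298.16673263 235.07659766]
[408.57843513 202.68115043]
```

View pics/w1.png

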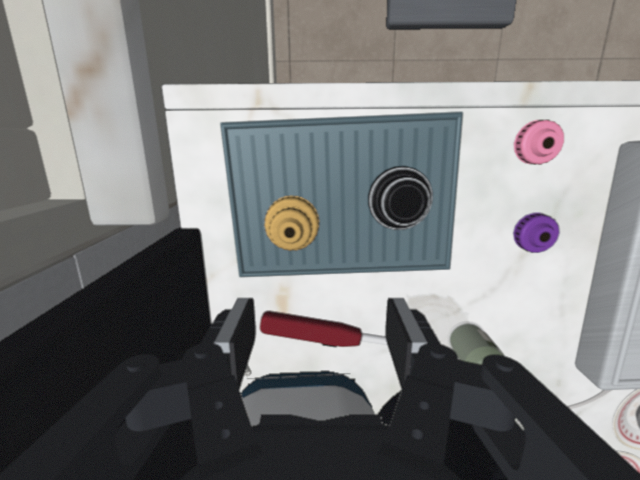

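Brass stack: small ring's cone top at (289,232), large ring's centre near (292,222); caps: small at about (406,201). Purple and pink rings are well clear on the right.

Run:
```python
from h import *
o=ctrl.get_obs();print(o['time_s'],o['tool_pos'],o['eef_rot'],o['qvel'].round(2))
i=ctrl.capture('wrist')[:,:,::-1]; cv2.imwrite('pics/w2.png',i)
h=cv2.cvtColor(i[150:280,220:460],cv2.COLOR_BGR2HSV)
m=cv2.inRange(h,(12,90,60),(32,255,255));M=cv2.moments(m,True);print('brass centroid',M['m10']/M['m00']+220,M['m01']/M['m00']+150, cv2.boundingRect(m))
for u,v,z in((289,232,.042),(406,201,.026),(401,197,.015)): print(px2w('wrist',u,v,z,o))
cv2.imwrite('pics/c2.png',cv2.resize(i[160:260,250:450],None,fx=4,fy=4,interpolation=cv2.INTER_CUBIC))
```

```text
2.65 [ 0.54999997 -0.37175107  0.20058897] [-6.39082194e-03 -3.13983633e+00  1.36389601e-03] [-0.05 -0.03 -0.04  0.02 -0.    0.   -0.02]
brass centroid 288.02163136547995 221.3560162235241 (41, 45, 54, 54)
[ 0.55573692 -0.40104189  0.042     ]
[ 0.5304022  -0.29135364  0.026     ]
[ 0.52852054 -0.29370037  0.015     ]
```

View pics/c2.png

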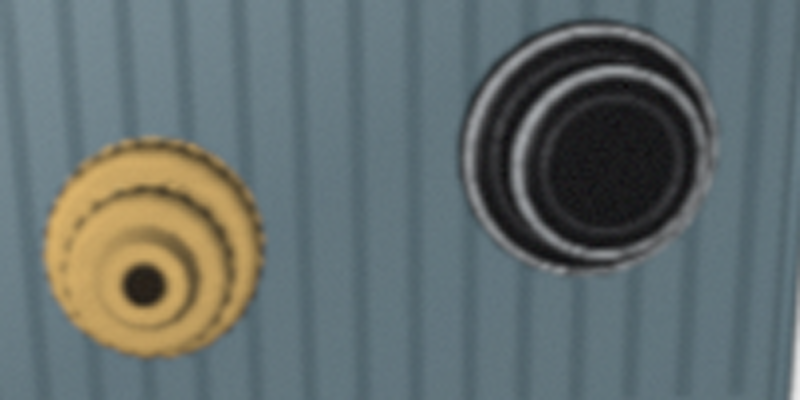

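Run:
```python
from h import *
o=dict(tool_pos=[ 0.54999997,-0.37175107,0.20058897],eef_rot=[-6.39082194e-03,-3.13983633e+00,1.36389601e-03])
for u,v,z in((286.2,231.2,.042),(288.7,221.7,.02),(403,200,.026),(397.2,196.5,.015)): print(px2w('wrist',u,v,z,o))
o=ctrl.get_obs();print(o['tool_pos'],togo([.556,-.4015,.12],np.pi/2))
```

```text
[ 0.5549612  -0.40359356  0.042     ]
[ 0.55146931 -0.40313982  0.02      ]
[ 0.52943904 -0.29424642  0.026     ]
[ 0.52801551 -0.29742316  0.015     ]
[ 0.55096688 -0.36965472  0.20067018] (array([-0.0172, -0.1062,  0.2689]), array([ 0.001, -0.002, -0.003]))
```

Request:
{"op": "apply_moves", "data": {
  "deltas": [
    [[-0.016,-0.108,0.05],[0,0,0],0.68],
    [[-0.016,-0.108,0.2],[0,0,0],0.68],
    [[-0.016,-0.108,0.35],[0,0,0],0.68],
    [[-0.016,-0.108,0.45],[0,0,0],0.68],
    [[-0.016,-0.108,0.45],[0,0,0],0.68]
  ]
}}

```text
time_s: 3.2
tool_pos: [0.5547, -0.3974, 0.0614]
eef_rot: [0.004, -3.135, -0.008]
ft_force: [0.3, 1.5, -0.7]
finger_gap: 0.0579
gripper_force: 0.0
```

Run:
```python
from h import *
i=ctrl.capture('wrist')[:,:,::-1]; cv2.imwrite('pics/w3.png',i)
o=ctrl.get_obs();print(o['tool_pos'],o['finger_gap'],togo([.556,-.4035,.021],np.pi/2),w2px('wrist',np.array([.556,-.4035,.042]),o))
```

```text
[ 0.55599033 -0.39896362  0.06470229] 0.057720844239051564 (array([-0.0005, -0.0155,  0.1456]), array([ 0.005, -0.006,  0.004])) [312.39085372 290.73915743]
```

View pics/w3.png

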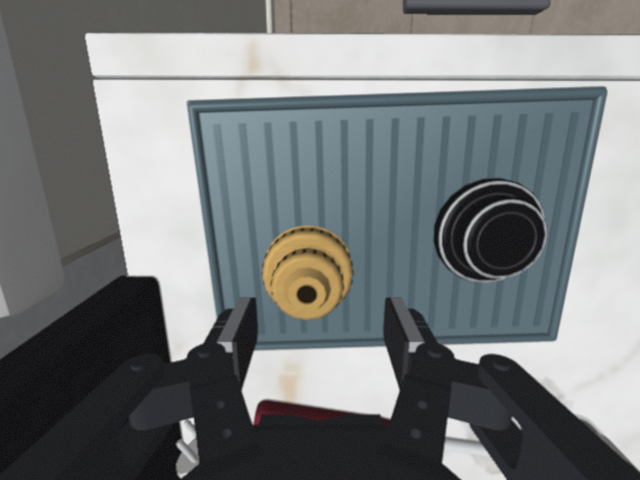

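Cone hole now at (307,294), between the fingertips (250 and 390), a little toward the left: aligned after settling.

Request:
{"op": "apply_moves", "data": {
  "deltas": [
    [[0,-0.004,0.08],[0,0,0],0.68],
    [[0,-0.004,0.149],[0,0,0],0.68],
    [[0,-0.004,0.149],[0,0,0],0.68],
    [[0,-0.004,0.149],[0,0,0],0.3],
    [[0,-0.004,0.149],[0,0,0],0.3]
  ],
  "squeeze": 40
}}

```text
time_s: 3.75
tool_pos: [0.5577, -0.4032, 0.0247]
eef_rot: [-0.001, 3.139, -0.002]
ft_force: [-1.1, 1.3, 4.9]
finger_gap: 0.036
gripper_force: 39.4
```

Request:
{"op": "apply_moves", "data": {
  "deltas": [
    [[0,0,0],[0,0,0],0.3],
    [[0,0,0],[0,0,0],0.3],
    [[0,0,0],[0,0,0],0.3]
  ]
}}

```text
time_s: 4.05
tool_pos: [0.5577, -0.4032, 0.0247]
eef_rot: [-0.001, 3.138, -0.002]
ft_force: [-1.6, 1.4, 5.6]
finger_gap: 0.0362
gripper_force: 39.3
```

Request:
{"op": "apply_moves", "data": {
  "deltas": [
    [[0,0,-0.05],[0,0,0],0.3],
    [[0,0,-0.15],[0,0,0],0.3],
    [[0,0,-0.25],[0,0,0],0.3],
    [[0,0,-0.35],[0,0,0],0.3],
    [[0,0,-0.35],[0,0,0],0.3]
  ]
}}

```text
time_s: 4.55
tool_pos: [0.5585, -0.405, 0.1341]
eef_rot: [0.0, 3.133, -0.008]
ft_force: [-0.1, -0.6, -0.4]
finger_gap: 0.0359
gripper_force: 40.0
```

Run:
```python
from h import *
i=ctrl.capture('wrist')[:,:,::-1]; cv2.imwrite('pics/w4.png',i[100:460,120:600])
o=ctrl.get_obs();print(o['tool_pos'],o['finger_gap'])
```

```text
[ 0.55775234 -0.4041591   0.13139752] 0.035722343470753
```

View pics/w4.png

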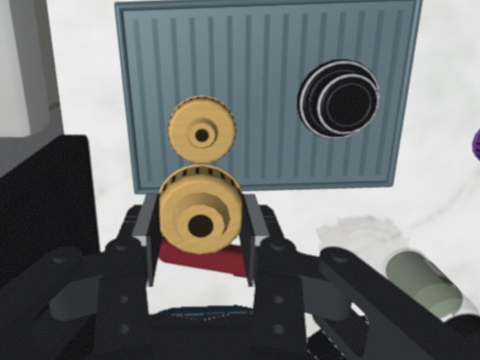

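The small ring is held level and centred (hole at (201,227) in the crop); the large ring stays alone on the mat at (202,130).

Request:
{"op": "apply_moves", "data": {
  "deltas": [
    [[0,0.1,-0.1],[0,0,0],0.3],
    [[-0.02,0.26,-0.1],[0,0,0],0.3],
    [[-0.04,0.42,-0.1],[0,0,0],0.3],
    [[-0.06,0.58,-0.1],[0,0,0],0.3],
    [[-0.08,0.74,-0.1],[0,0,0],0.3]
  ]
}}

```text
time_s: 5.1
tool_pos: [0.58, -0.1787, 0.157]
eef_rot: [0.0, 3.141, 0.0]
ft_force: [1.0, -0.0, -0.4]
finger_gap: 0.0355
gripper_force: 40.2
```

Request:
{"op": "apply_moves", "data": {
  "deltas": [
    [[0,0.16,0],[0,0,0],0.3],
    [[0,0.32,0],[0,0,0],0.3],
    [[0,0.48,0],[0,0,0],0.3],
    [[0,0.6,0],[0,0,0],0.3],
    [[0,0.62,0],[0,0,0],0.3]
  ]
}}

```text
time_s: 5.6
tool_pos: [0.5798, 0.0116, 0.1567]
eef_rot: [0.012, -3.141, -0.003]
ft_force: [0.1, 0.2, -0.9]
finger_gap: 0.0358
gripper_force: 40.2
```

Request:
{"op": "apply_moves", "data": {
  "deltas": [
    [[0,0,0],[0,0,0],0.3],
    [[0,0,0],[0,0,0],0.3]
  ]
}}

```text
time_s: 5.8
tool_pos: [0.5801, 0.0038, 0.1568]
eef_rot: [0.002, 3.142, -0.001]
ft_force: [0.2, -0.7, -0.7]
finger_gap: 0.0355
gripper_force: 40.2
```

Run:
```python
from h import *
o=ctrl.get_obs();print(o['tool_pos'],o['eef_rot'],o['finger_gap'],o['qvel'].round(2))
i=ctrl.capture('wrist')[:,:,::-1]; cv2.imwrite('pics/w5.png',i)
print(w2px('wrist',np.array([.579,.005,.073]),o))
```

```text
[0.58012197 0.00379082 0.15680278] [ 1.92420183e-03  3.14155518e+00 -1.13362077e-03] 0.03552552873437509 [ 0.02  0.    0.01 -0.   -0.    0.   -0.  ]
[322.58863677 251.1178463 ]
```

View pics/w5.png

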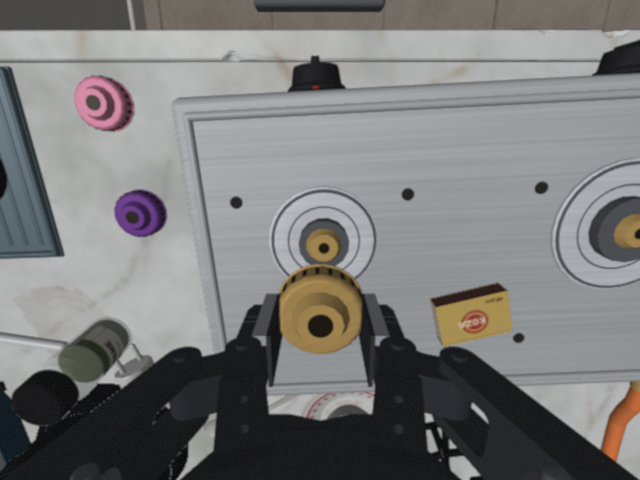

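Spigot hole of the small burner at (323,247); held ring's hole at (321,326); large burner's spigot at (637,233), partly cut off.

Run:
```python
from h import *
o=ctrl.get_obs()
s=px2w('wrist',322.7,247.3,.073,o);r=px2w('wrist',320.8,326,o['tool_pos'][2]-.0047+.022,o)
print(s,r,px2w('wrist',637,233,.073,o),'shift',(s-r).round(4))
```

```text
[0.57619916 0.00455384 0.073     ] [0.57716628 0.00309797 0.1740762 ] [0.5663436  0.22190971 0.073     ] shift [-0.001   0.0015 -0.1011]
```

Request:
{"op": "apply_moves", "data": {
  "deltas": [
    [[0.003,0.005,0.08],[0,0,0],0.3],
    [[0.003,0.005,0.18],[0,0,0],0.3],
    [[0.003,0.005,0.24],[0,0,0],0.3],
    [[0.003,0.005,0.265],[0,0,0],0.3],
    [[0.003,0.005,0.28],[0,0,0],0.3]
  ]
}}

```text
time_s: 6.35
tool_pos: [0.5792, 0.0054, 0.0724]
eef_rot: [-0.003, -3.141, 0.001]
ft_force: [-0.5, -0.5, 0.2]
finger_gap: 0.0355
gripper_force: 40.2
```

Request:
{"op": "apply_moves", "data": {
  "deltas": [
    [[0,0,0.003],[0,0,0],0.3],
    [[0,0,0.003],[0,0,0],0.3]
  ]
}}

```text
time_s: 6.55
tool_pos: [0.5799, 0.0065, 0.0726]
eef_rot: [0.0, 3.14, 0.0]
ft_force: [0.2, -0.1, -0.8]
finger_gap: 0.0356
gripper_force: 40.2
```

Request:
{"op": "apply_moves", "data": {
  "deltas": [
    [[0,0,0.006],[0,0,0],0.3],
    [[0,0,0.006],[0,0,0],0.3]
  ]
}}

```text
time_s: 6.75
tool_pos: [0.5802, 0.0066, 0.0715]
eef_rot: [-0.0, 3.14, 0.001]
ft_force: [-2.9, -0.6, 7.5]
finger_gap: 0.0357
gripper_force: 42.6
```

Request:
{"op": "apply_moves", "data": {
  "deltas": [
    [[0,0,0],[0,0,0],0.5],
    [[0,0,0],[0,0,0],0.65],
    [[0,0,0],[0,0,0],0.65],
    [[0,0,-0.05],[0,0,0],0.65],
    [[0,0,-0.15],[0,0,0],0.65]
  ]
}}

```text
time_s: 7.25
tool_pos: [0.5778, 0.0067, 0.1143]
eef_rot: [0.0, -3.138, 0.002]
ft_force: [0.6, 0.0, 0.1]
finger_gap: 0.056
gripper_force: 0.0
```

Request:
{"op": "apply_moves", "data": {
  "deltas": [
    [[0,0,-0.15],[0,0,0],0.65],
    [[0,0,-0.15],[0,0,0],0.65],
    [[0,0,-0.15],[0,0,0],0.65]
  ]
}}

```text
time_s: 7.55
tool_pos: [0.5802, 0.0069, 0.1619]
eef_rot: [-0.0, 3.138, 0.001]
ft_force: [0.0, -0.3, -0.0]
finger_gap: 0.0558
gripper_force: 0.0
```

Run:
```python
from h import *
o=ctrl.get_obs();print(o['tool_pos'],o['eef_rot'],o['finger_gap'],o['qvel'].round(2))
i=ctrl.capture('wrist')[:,:,::-1]; cv2.imwrite('pics/w6.png',i[130:360,210:640])
print(w2px('wrist',np.array([.5762,.0046,.089]),o),togo([.554,-.403,.13],np.pi/2))
```

```text
[0.58022427 0.00686476 0.16193863] [-2.86000316e-04  3.13847802e+00  1.28390601e-03] 0.05575762596608071 [ 0.    0.03 -0.01  0.04 -0.01 -0.01  0.  ]
[317.35352983 252.02676468] (array([ 0.085 , -1.3663,  0.1011]), array([0.001, 0.002, 0.   ]))
```

View pics/w6.png

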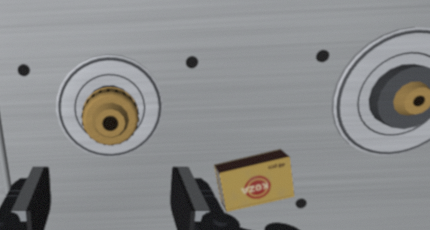

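Small ring sits concentric over its spigot (hole at (110,123) in the crop), level; contact at the expected height. Next, the large ring.

Request:
{"op": "apply_moves", "data": {
  "deltas": [
    [[0,-0.1,0],[0,0,0],0.9],
    [[0.02,-0.26,0],[0,0,0],0.9],
    [[0.04,-0.42,0],[0,0,0],0.9],
    [[0.06,-0.58,0],[0,0,0],0.9],
    [[0.09,-0.74,0],[0,0,0],0.9]
  ]
}}

```text
time_s: 8.1
tool_pos: [0.5513, -0.2166, 0.1589]
eef_rot: [0.001, -3.14, -0.0]
ft_force: [0.9, -0.3, -0.3]
finger_gap: 0.0766
gripper_force: 0.0
```

Request:
{"op": "apply_moves", "data": {
  "deltas": [
    [[0,-0.16,0.02],[0,0,0],0.9],
    [[0,-0.32,0.05],[0,0,0],0.9],
    [[0,-0.48,0.1],[0,0,0],0.9],
    [[0,-0.6,0.15],[0,0,0],0.9],
    [[0,-0.627,0.2],[0,0,0],0.9]
  ]
}}

```text
time_s: 8.6
tool_pos: [0.5492, -0.4085, 0.0979]
eef_rot: [-0.009, -3.138, 0.003]
ft_force: [0.1, -1.6, 0.2]
finger_gap: 0.0771
gripper_force: 0.0
```

Request:
{"op": "apply_moves", "data": {
  "deltas": [
    [[0,0,0],[0,0,0],0.9],
    [[0,0,0],[0,0,0],0.9],
    [[0,0,0],[0,0,0],0.9]
  ]
}}

```text
time_s: 8.9
tool_pos: [0.5535, -0.4015, 0.1005]
eef_rot: [-0.004, 3.141, 0.001]
ft_force: [0.2, 0.5, 0.7]
finger_gap: 0.077
gripper_force: 0.0
```

Run:
```python
from h import *
o=ctrl.get_obs();print(o['tool_pos'],o['eef_rot'],o['finger_gap'],o['qvel'].round(2))
i=ctrl.capture('wrist')[:,:,::-1]; cv2.imwrite('pics/w7.png',i)
p=w2px('wrist',np.array([.553,-.403,.026]),o);print(p)
h=cv2.cvtColor(i,cv2.COLOR_BGR2HSV);m=cv2.inRange(h,(12,90,50),(32,255,255))
n,l,s,c=cv2.connectedComponentsWithStats(m);k=[j for j in range(1,n) if s[j,4]>1500];print([(s[j],c[j]) for j in k])
# dark hole inside the ring
x,y,w,hh,_=s[k[0]];sub=h[y:y+hh,x:x+w,2]<70
n,l,s2,c2=cv2.connectedComponentsWithStats(sub.astype('uint8'))
for j in range(1,n):
    if s2[j,4]>30: print('dark',s2[j,4],c2[j]+[x,y],px2w('wrist',*(c2[j]+[x,y]),.026,o))
```

```text
[ 0.55351082 -0.40146403  0.10052622] [-3.79887046e-03  3.14073286e+00  1.10455080e-03] 0.07702912835627158 [-0.01 -0.01  0.   -0.    0.   -0.    0.  ]
[318.47230332 256.36260206]
[(array([ 278,  212,   76,   76, 4363], dtype=int32), array([315.52097181, 249.56383223]))]
dark 142 [315.51408451 257.32394366] [ 0.55369764 -0.40500885  0.026     ]
```

Request:
{"op": "apply_moves", "data": {
  "deltas": [
    [[0,-0.012,0.1],[0,0,0],0.9],
    [[0,-0.012,0.2],[0,0,0],0.9],
    [[0,-0.012,0.28],[0,0,0],0.9],
    [[0,-0.012,0.318],[0,0,0],0.9],
    [[0,-0.012,0.318],[0,0,0],0.9]
  ]
}}

```text
time_s: 9.45
tool_pos: [0.5523, -0.4055, 0.0037]
eef_rot: [0.002, -3.14, -0.002]
ft_force: [0.8, 0.6, -0.1]
finger_gap: 0.077
gripper_force: 0.0
```

Request:
{"op": "apply_moves", "data": {
  "deltas": [
    [[0,0,0],[0,0,0],0.4],
    [[0,0,0],[0,0,0],0.4],
    [[0,0,0],[0,0,0],0.4],
    [[0,0,0],[0,0,0],0.4],
    [[0,0,0],[0,0,0],0.4]
  ]
}}

```text
time_s: 9.95
tool_pos: [0.5535, -0.4073, 0.007]
eef_rot: [-0.0, 3.139, -0.001]
ft_force: [-2.2, 2.0, 7.4]
finger_gap: 0.0499
gripper_force: 40.1
```

Request:
{"op": "apply_moves", "data": {
  "deltas": [
    [[0,0,-0.1],[0,0,0],0.4],
    [[0,0,-0.25],[0,0,0],0.4],
    [[0,0,-0.4],[0,0,0],0.4],
    [[0,0.08,-0.52],[0,0,0],0.4],
    [[0,0.22,-0.52],[0,0,0],0.4]
  ]
}}

```text
time_s: 10.45
tool_pos: [0.5535, -0.3458, 0.1679]
eef_rot: [0.008, 3.132, -0.01]
ft_force: [0.9, -0.4, -1.0]
finger_gap: 0.0489
gripper_force: 41.7
```

Request:
{"op": "apply_moves", "data": {
  "deltas": [
    [[0,0.16,0],[0,0,0],0.4],
    [[0,0.32,0],[0,0,0],0.4],
    [[0,0.48,0],[0,0,0],0.4],
    [[0,0.64,0],[0,0,0],0.4],
    [[0,0.8,0],[0,0,0],0.4]
  ]
}}

```text
time_s: 10.95
tool_pos: [0.5524, -0.0992, 0.1619]
eef_rot: [0.0, 3.139, 0.001]
ft_force: [1.3, -0.1, -1.4]
finger_gap: 0.0493
gripper_force: 41.6
```

Request:
{"op": "apply_moves", "data": {
  "deltas": [
    [[-0.01,0.16,0],[0,0,0],0.4],
    [[-0.02,0.32,0],[0,0,0],0.4],
    [[-0.03,0.48,0],[0,0,0],0.4],
    [[-0.04,0.64,0],[0,0,0],0.4],
    [[-0.043,0.8,0],[0,0,0],0.4]
  ]
}}

```text
time_s: 11.45
tool_pos: [0.5656, 0.1409, 0.162]
eef_rot: [0.001, 3.139, 0.002]
ft_force: [0.8, -0.2, -0.5]
finger_gap: 0.0493
gripper_force: 41.6
```

Request:
{"op": "apply_moves", "data": {
  "deltas": [
    [[0,0.14,0],[0,0,0],0.4],
    [[0,0.28,0],[0,0,0],0.4],
    [[0,0.28,0],[0,0,0],0.4],
    [[0,0.28,0],[0,0,0],0.4],
    [[0,0.28,0],[0,0,0],0.4]
  ]
}}

```text
time_s: 11.95
tool_pos: [0.5657, 0.2217, 0.1613]
eef_rot: [0.002, 3.141, -0.0]
ft_force: [0.4, -1.0, -2.3]
finger_gap: 0.0494
gripper_force: 41.7
```

Run:
```python
from h import *
o=ctrl.get_obs();print(o['tool_pos'],o['eef_rot'],o['finger_gap'],o['qvel'].round(2))
i=ctrl.capture('wrist')[:,:,::-1]; cv2.imwrite('pics/w8.png',i)
print(w2px('wrist',np.array([.5663,.222,.073]),o))
```

```text
[0.56569516 0.2216662  0.16125202] [ 2.27587241e-03  3.14059373e+00 -3.67704024e-04] 0.04940867158325448 [ 0.01 -0.    0.01  0.   -0.   -0.   -0.  ]
[321.27103096 251.25303166]
```

View pics/w8.png

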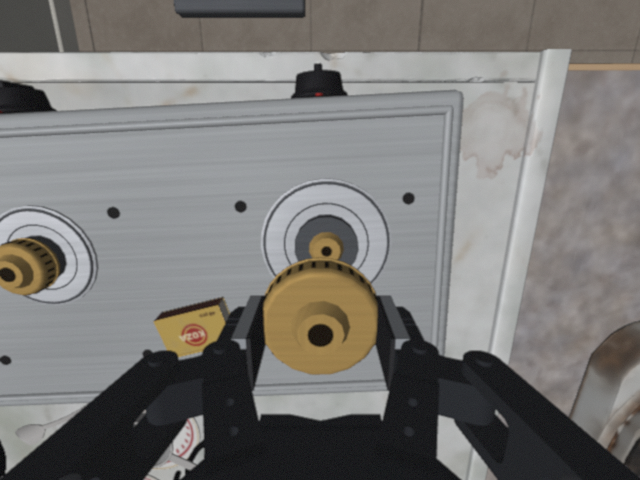

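Spigot hole of the large burner at (325.5,251); held ring's hole at (320.5,334).

Run:
```python
from h import *
o=ctrl.get_obs()
s=px2w('wrist',325.5,251,.073,o);r=px2w('wrist',320.5,334,o['tool_pos'][2]+.019,o)
print(s,r,s-r)
```

```text
[0.56610113 0.22472851 0.073     ] [0.56546563 0.22103832 0.18016639] [ 0.0006355   0.00369019 -0.10716639]
```

Request:
{"op": "apply_moves", "data": {
  "deltas": [
    [[-0.002,0.012,0.08],[0,0,0],0.4],
    [[-0.002,0.012,0.19],[0,0,0],0.4],
    [[-0.002,0.012,0.26],[0,0,0],0.4],
    [[-0.002,0.012,0.285],[0,0,0],0.4],
    [[-0.002,0.012,0.3],[0,0,0],0.4]
  ]
}}

```text
time_s: 12.5
tool_pos: [0.566, 0.2256, 0.0705]
eef_rot: [-0.002, -3.141, 0.001]
ft_force: [-0.1, -0.4, -0.3]
finger_gap: 0.0493
gripper_force: 41.8
```

Request:
{"op": "apply_moves", "data": {
  "deltas": [
    [[0,0,0.003],[0,0,0],0.4],
    [[0,0,0.006],[0,0,0],0.4],
    [[0,0,0.006],[0,0,0],0.4]
  ]
}}

```text
time_s: 12.8
tool_pos: [0.5666, 0.2266, 0.0701]
eef_rot: [0.0, 3.14, 0.001]
ft_force: [-0.2, -1.4, 4.2]
finger_gap: 0.0494
gripper_force: 43.4
```

Request:
{"op": "apply_moves", "data": {
  "deltas": [
    [[0,0,0],[0,0,0],0.75],
    [[0,0,0],[0,0,0],0.8],
    [[0,0,0],[0,0,0],0.8],
    [[0,0,-0.1],[0,0,0],0.8],
    [[0,0,-0.25],[0,0,0],0.8]
  ]
}}

```text
time_s: 13.3
tool_pos: [0.5639, 0.2261, 0.142]
eef_rot: [0.001, -3.137, 0.005]
ft_force: [0.4, 0.8, 0.7]
finger_gap: 0.0681
gripper_force: 0.0
```

Request:
{"op": "apply_moves", "data": {
  "deltas": [
    [[0,0,-0.04],[0,0,0],0.8],
    [[0,0,-0.04],[0,0,0],0.8],
    [[0,0,-0.04],[0,0,0],0.8]
  ]
}}

```text
time_s: 13.6
tool_pos: [0.5654, 0.2267, 0.1549]
eef_rot: [0.001, -3.141, 0.0]
ft_force: [-0.1, 0.2, -0.5]
finger_gap: 0.0684
gripper_force: 0.0
```

Run:
```python
from h import *
o=ctrl.get_obs();print(o['tool_pos'],o['finger_gap'])
i=ctrl.capture('wrist')[:,:,::-1]; cv2.imwrite('pics/w9.png',i[150:350,0:480])
print(w2px('wrist',np.array([.566,.2247,.089]),o)-[0,150],togo([.5295,-.294,.16],np.pi/2))
```

```text
[0.56538495 0.22674279 0.1549222 ] 0.06841339167393008
[317.73359664 112.62120551] (array([ 0.119 , -1.7351, -0.0174]), array([-0.002, -0.004,  0.001]))
```

View pics/w9.png

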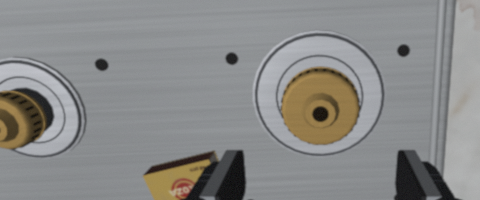

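Large ring seated, its hole at (320,113) where predicted (318,113). On to the caps.

Request:
{"op": "apply_moves", "data": {
  "deltas": [
    [[0,-0.1,0],[0,0,0],0.8],
    [[0,-0.26,0],[0,0,0],0.8],
    [[0,-0.42,0],[0,0,0],0.8],
    [[0.02,-0.58,0],[0,0,0],0.8],
    [[0.04,-0.74,0],[0,0,0],0.8]
  ]
}}

```text
time_s: 14.15
tool_pos: [0.5525, 0.0028, 0.1541]
eef_rot: [0.0, -3.139, 0.001]
ft_force: [0.5, -0.7, 0.6]
finger_gap: 0.0684
gripper_force: 0.0
```

Request:
{"op": "apply_moves", "data": {
  "deltas": [
    [[0.02,-0.16,0],[0,0,0],0.8],
    [[0.04,-0.32,0],[0,0,0],0.8],
    [[0.06,-0.48,0],[0,0,0],0.8],
    [[0.08,-0.64,0.04],[0,0,0],0.8],
    [[0.08,-0.8,0.08],[0,0,0],0.8]
  ]
}}

```text
time_s: 14.65
tool_pos: [0.5284, -0.2369, 0.1303]
eef_rot: [0.0, -3.14, -0.001]
ft_force: [0.3, 1.3, 0.6]
finger_gap: 0.0684
gripper_force: 0.0
```

Request:
{"op": "apply_moves", "data": {
  "deltas": [
    [[0,-0.15,0.05],[0,0,0],0.75],
    [[0,-0.195,0.1],[0,0,0],0.75],
    [[0,-0.195,0.1],[0,0,0],0.75],
    [[0,-0.195,0.1],[0,0,0],0.75],
    [[0,-0.195,0.1],[0,0,0],0.75]
  ]
}}

```text
time_s: 15.15
tool_pos: [0.5304, -0.2922, 0.1017]
eef_rot: [0.003, -3.142, -0.001]
ft_force: [-0.1, 0.6, 0.4]
finger_gap: 0.0642
gripper_force: 0.0
```

Run:
```python
from h import *
o=ctrl.get_obs();print(o['tool_pos'],o['eef_rot'],o['finger_gap'],o['qvel'].round(2))
i=ctrl.capture('wrist')[:,:,::-1]
print(w2px('wrist',np.array([.5295,-.294,.026]),o))
cv2.imwrite('pics/w10.png',cv2.resize(i[190:330,210:430],None,fx=3,fy=3,interpolation=cv2.INTER_CUBIC))
```

```text
[ 0.53042603 -0.29220267  0.10174662] [ 3.23324195e-03 -3.14153030e+00 -1.09617185e-03] 0.06418248599365055 [-0.01 -0.01  0.   -0.   -0.   -0.    0.  ]
[318.09655943 255.2707961 ]
```

View pics/w10.png

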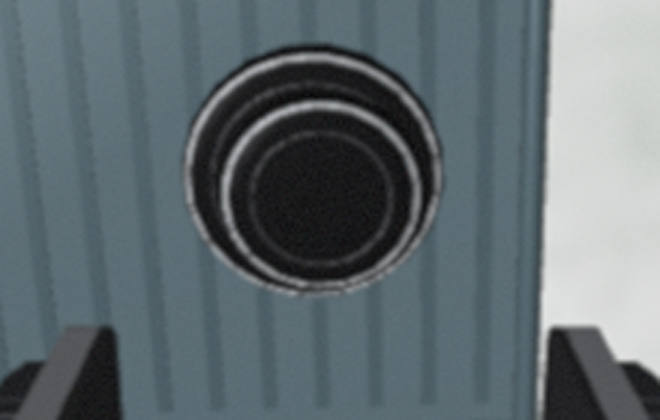

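Small cap centre at (317,255.7) full-frame, as predicted; the large cap's rim is visible below it, centre (314,247).

Request:
{"op": "apply_moves", "data": {
  "deltas": [
    [[0,-0.009,0.1],[0,0,0],0.75],
    [[0,-0.009,0.2],[0,0,0],0.75],
    [[0,-0.009,0.265],[0,0,0],0.75],
    [[0,-0.009,0.29],[0,0,0],0.7],
    [[0,-0.009,0.29],[0,0,0],0.68]
  ]
}}

```text
time_s: 15.7
tool_pos: [0.5299, -0.2955, 0.0145]
eef_rot: [0.002, -3.141, -0.001]
ft_force: [-0.2, 1.1, 0.8]
finger_gap: 0.0581
gripper_force: 0.0
```

Request:
{"op": "apply_moves", "data": {
  "deltas": [
    [[0,0,0],[0,0,0],0.4],
    [[0,0,0],[0,0,0],0.4],
    [[0,0,0],[0,0,0],0.4],
    [[0,0,0],[0,0,0],0.4],
    [[0,0,0],[0,0,0],0.4]
  ],
  "squeeze": 40
}}

```text
time_s: 16.2
tool_pos: [0.5309, -0.2965, 0.0164]
eef_rot: [-0.001, 3.139, -0.0]
ft_force: [-1.7, 2.6, 7.2]
finger_gap: 0.0446
gripper_force: 41.0
```

Request:
{"op": "apply_moves", "data": {
  "deltas": [
    [[0,0,-0.08],[0,0,0],0.4],
    [[0,0,-0.22],[0,0,0],0.4],
    [[0,0,-0.38],[0,0,0],0.4],
    [[-0.02,0.1,-0.48],[0,0,0],0.4],
    [[-0.05,0.25,-0.49],[0,0,0],0.4]
  ]
}}

```text
time_s: 16.7
tool_pos: [0.5463, -0.2253, 0.1675]
eef_rot: [0.01, 3.133, -0.005]
ft_force: [0.8, -0.2, -0.9]
finger_gap: 0.0448
gripper_force: 41.1
```

Request:
{"op": "apply_moves", "data": {
  "deltas": [
    [[-0.03,0.15,0],[0,0,0],0.4],
    [[-0.05,0.3,0],[0,0,0],0.4],
    [[-0.08,0.45,0],[0,0,0],0.4],
    [[-0.1,0.6,0],[0,0,0],0.4],
    [[-0.107,0.74,0],[0,0,0],0.4]
  ]
}}

```text
time_s: 17.2
tool_pos: [0.5776, 0.0028, 0.1628]
eef_rot: [-0.001, 3.14, 0.001]
ft_force: [-0.2, 0.3, -1.0]
finger_gap: 0.0446
gripper_force: 41.1
```

Request:
{"op": "apply_moves", "data": {
  "deltas": [
    [[0,0.018,0],[0,0,0],0.4],
    [[0,0.018,0],[0,0,0],0.4],
    [[0,0.018,0],[0,0,0],0.4],
    [[0,0.018,0],[0,0,0],0.4]
  ]
}}

```text
time_s: 17.6
tool_pos: [0.577, 0.0038, 0.1621]
eef_rot: [0.004, 3.141, -0.001]
ft_force: [0.2, -0.2, -0.3]
finger_gap: 0.0448
gripper_force: 41.1
```

Run:
```python
from h import *
o=ctrl.get_obs();print(o['tool_pos'],o['eef_rot'],o['finger_gap'],o['qvel'].round(2))
i=ctrl.capture('wrist')[:,:,::-1]
print(w2px('wrist',np.array([.5762,.0046,.089]),o))
cv2.imwrite('pics/w11.png',cv2.resize(i[180:420,200:440],None,fx=2.5,fy=2.5,interpolation=cv2.INTER_CUBIC))
```

```text
[0.57697322 0.00384709 0.16207727] [ 4.02306956e-03  3.14103246e+00 -7.65812798e-04] 0.04476730907883387 [ 0.    0.   -0.01 -0.   -0.   -0.   -0.  ]
[321.9851047  256.76012854]
```

View pics/w11.png

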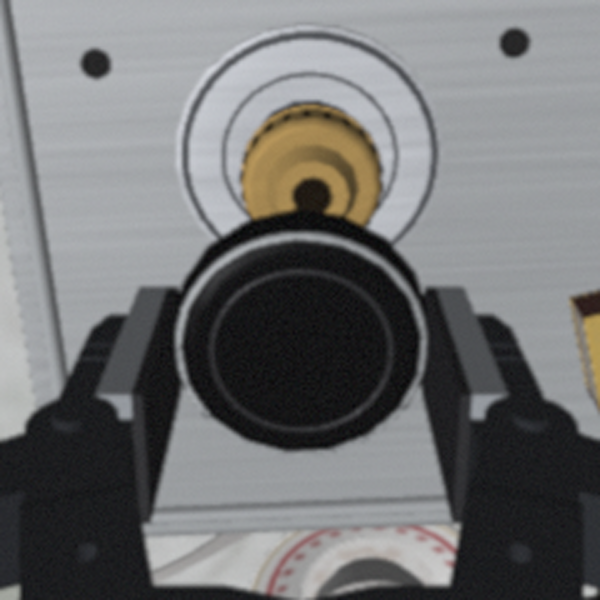

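Ring's hole at (324.4,257.6), held cap's centre at (320.8,319.2), cap level between the pads.

Run:
```python
from h import *
o=ctrl.get_obs()
s=px2w('wrist',324.4,257.6,.089,o);r=px2w('wrist',320.8,319.2,o['tool_pos'][2]+.0096,o)
print(s,r,s-r)
```

```text
[0.57673803 0.00640155 0.089     ] [0.57525031 0.00384609 0.17158531] [ 0.00148773  0.00255546 -0.08258531]
```

Request:
{"op": "apply_moves", "data": {
  "deltas": [
    [[-0.005,0.009,0.06],[0,0,0],0.4],
    [[-0.005,0.009,0.15],[0,0,0],0.4],
    [[-0.005,0.009,0.22],[0,0,0],0.4],
    [[-0.005,0.009,0.245],[0,0,0],0.4],
    [[-0.005,0.009,0.257],[0,0,0],0.4]
  ]
}}

```text
time_s: 18.15
tool_pos: [0.5781, 0.0076, 0.0843]
eef_rot: [-0.002, -3.14, 0.001]
ft_force: [-6.6, -1.8, 14.4]
finger_gap: 0.0448
gripper_force: 42.6
```

Request:
{"op": "apply_moves", "data": {
  "deltas": [
    [[0,0,0.003],[0,0,0],0.4],
    [[0,0,0.006],[0,0,0],0.4],
    [[0,0,0.006],[0,0,0],0.4]
  ]
}}

```text
time_s: 18.45
tool_pos: [0.579, 0.0079, 0.0843]
eef_rot: [0.001, 3.14, 0.0]
ft_force: [-3.5, -1.2, 5.9]
finger_gap: 0.0445
gripper_force: 41.9
```

Request:
{"op": "apply_moves", "data": {
  "deltas": [
    [[0,0,0],[0,0,0],0.65],
    [[0,0,0],[0,0,0],0.75],
    [[0,0,0],[0,0,0],0.75],
    [[0,0,-0.08],[0,0,0],0.75],
    [[0,0,-0.24],[0,0,0],0.75]
  ]
}}

```text
time_s: 18.95
tool_pos: [0.5761, 0.0087, 0.1525]
eef_rot: [0.001, -3.135, 0.003]
ft_force: [1.5, 1.3, -0.1]
finger_gap: 0.0642
gripper_force: 0.0
```

Request:
{"op": "apply_moves", "data": {
  "deltas": [
    [[0,0,0],[0,0,0],0.95],
    [[0,0,0],[0,0,0],0.95],
    [[0,0,0],[0,0,0],0.95]
  ]
}}

```text
time_s: 19.25
tool_pos: [0.578, 0.0088, 0.1541]
eef_rot: [0.001, -3.141, -0.0]
ft_force: [-0.6, -0.7, -0.4]
finger_gap: 0.0809
gripper_force: 0.0
```

Run:
```python
from h import *
o=ctrl.get_obs();print(o['tool_pos'],o['finger_gap'])
i=ctrl.capture('wrist')[:,:,::-1]; cv2.imwrite('pics/w12.png',cv2.resize(i[180:320,210:430],None,fx=3,fy=3))
p=w2px('wrist',np.array([.5767,.0064,.094]),o);print((p-[210,180])*3)
o2=dict(tool_pos=[.53042603,-.29220267,.10174662],eef_rot=[3.23324195e-03,-3.14153030,-1.09617185e-03])
c=px2w('wrist',314.3,246.7,.015,o2);print(c,togo([c[0],c[1],.1],np.pi/2))
```

```text
[0.5780173  0.00875817 0.15413726] 0.08091611826968653
[321.46723145 249.18858322]
[ 0.52699936 -0.2967502   0.015     ] (array([ 0.1692, -1.0181,  0.1798]), array([-0.001, -0.003,  0.001]))
```

View pics/w12.png

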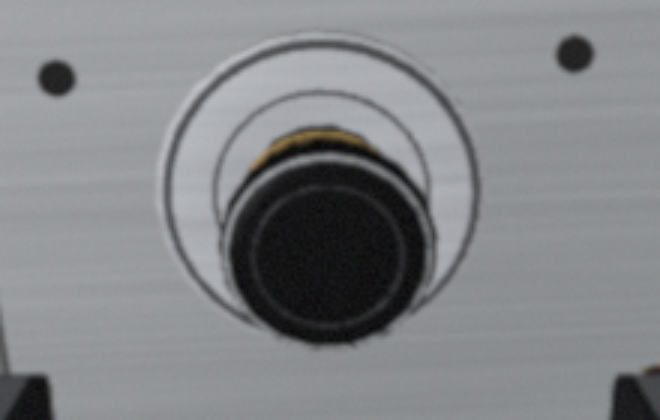

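Small cap sits flat and centred on its ring (centre (327,254) vs predicted (321,249), about 1 mm). The picture budget is used; I go on numerically.

Request:
{"op": "apply_moves", "data": {
  "deltas": [
    [[0.02,-0.1,0],[0,0,0],0.95],
    [[0.05,-0.25,0],[0,0,0],0.95],
    [[0.08,-0.4,0],[0,0,0],0.95],
    [[0.11,-0.55,0],[0,0,0],0.95],
    [[0.14,-0.7,0],[0,0,0],0.95]
  ]
}}

```text
time_s: 19.8
tool_pos: [0.5353, -0.2028, 0.1538]
eef_rot: [0.001, -3.14, -0.0]
ft_force: [0.9, -1.1, -0.4]
finger_gap: 0.0813
gripper_force: 0.0
```

Request:
{"op": "apply_moves", "data": {
  "deltas": [
    [[0.02,-0.15,0.06],[0,0,0],1],
    [[0.03,-0.28,0.12],[0,0,0],1],
    [[0.03,-0.318,0.18],[0,0,0],1],
    [[0.03,-0.318,0.18],[0,0,0],1],
    [[0.03,-0.318,0.18],[0,0,0],1]
  ]
}}

```text
time_s: 20.3
tool_pos: [0.5271, -0.296, 0.1]
eef_rot: [0.0, -3.139, -0.001]
ft_force: [-0.2, -0.9, 0.3]
finger_gap: 0.0854
gripper_force: 0.0
```

Request:
{"op": "apply_moves", "data": {
  "deltas": [
    [[0,0,0],[0,0,0],1],
    [[0,0,0],[0,0,0],1]
  ]
}}

```text
time_s: 20.5
tool_pos: [0.5285, -0.2956, 0.1016]
eef_rot: [-0.004, 3.14, 0.0]
ft_force: [1.0, -0.4, 0.7]
finger_gap: 0.0852
gripper_force: 0.0
```

Run:
```python
from h import *
o=ctrl.get_obs();print(o['tool_pos'],o['eef_rot'],o['finger_gap'],o['qvel'].round(2))
i=ctrl.capture('wrist')[:,:,::-1];cv2.imwrite('pics/w13.png',i)
p=w2px('wrist',np.array([.527,-.297,.015]),o);print(p)
g=cv2.cvtColor(i,cv2.COLOR_BGR2GRAY)[170:330,245:395]
n,l,s,c=cv2.connectedComponentsWithStats((g<60).astype('uint8'))
for j in range(1,n):
    if s[j,4]>800:
        k=cv2.findContours((l==j).astype('uint8'),cv2.RETR_EXTERNAL,cv2.CHAIN_APPROX_NONE)[0][0]
        e=cv2.fitEllipse(k);q=np.array(e[0])+[245,170];print(s[j],q,e[1],px2w('wrist',*q,.015,o))
```

```text
[ 0.5284544  -0.29555372  0.10162608] [-3.51912976e-03  3.14031071e+00  3.26875237e-04] 0.08518065418637796 [ 0. -0.  0. -0. -0. -0.  0.]
[318.72488658 249.23860854]
[  34   44   80   75 4702] [318.61362457 250.87094116] (74.38987731933594, 78.89469909667969) [ 0.52822938 -0.29707881  0.015     ]
```

Request:
{"op": "apply_moves", "data": {
  "deltas": [
    [[0,-0.005,0.1],[0,0,0],1],
    [[0,-0.005,0.2],[0,0,0],1],
    [[0,-0.005,0.28],[0,0,0],1],
    [[0,-0.005,0.32],[0,0,0],1],
    [[0,-0.005,0.335],[0,0,0],1]
  ]
}}

```text
time_s: 21.05
tool_pos: [0.5273, -0.2977, -0.0003]
eef_rot: [0.001, -3.141, -0.001]
ft_force: [0.4, 1.1, 0.2]
finger_gap: 0.0853
gripper_force: 0.0
```

Request:
{"op": "apply_moves", "data": {
  "deltas": [
    [[0,0,0],[0,0,0],0.6],
    [[0,0,0],[0,0,0],0.6],
    [[0,0,0],[0,0,0],0.6],
    [[0,0,0],[0,0,0],0.6],
    [[0,0,0],[0,0,0],0.6]
  ],
  "squeeze": 45
}}

```text
time_s: 21.55
tool_pos: [0.5283, -0.2985, 0.0024]
eef_rot: [-0.0, 3.14, 0.0]
ft_force: [-3.1, 2.5, 7.0]
finger_gap: 0.0605
gripper_force: 46.7
```

Request:
{"op": "apply_moves", "data": {
  "deltas": [
    [[0,0,-0.08],[0,0,0],0.6],
    [[0,0,-0.22],[0,0,0],0.6],
    [[0,0,-0.38],[0,0,0],0.6],
    [[0,0.1,-0.5],[0,0,0],0.6],
    [[0,0.25,-0.56],[0,0,0],0.6]
  ]
}}

```text
time_s: 22.05
tool_pos: [0.5283, -0.2265, 0.1733]
eef_rot: [0.009, 3.135, -0.004]
ft_force: [1.5, 0.9, -1.7]
finger_gap: 0.0605
gripper_force: 49.1
```

Request:
{"op": "apply_moves", "data": {
  "deltas": [
    [[-0.02,0.15,0],[0,0,0],0.6],
    [[-0.04,0.3,0],[0,0,0],0.6],
    [[-0.06,0.46,0],[0,0,0],0.6],
    [[-0.08,0.62,0],[0,0,0],0.6],
    [[-0.1,0.78,0],[0,0,0],0.6]
  ]
}}

```text
time_s: 22.55
tool_pos: [0.5577, 0.0125, 0.1698]
eef_rot: [0.0, 3.139, 0.001]
ft_force: [0.8, -0.7, -1.5]
finger_gap: 0.0601
gripper_force: 49.1
```

Request:
{"op": "apply_moves", "data": {
  "deltas": [
    [[-0.01,0.16,0],[0,0,0],0.6],
    [[-0.02,0.32,0],[0,0,0],0.6],
    [[-0.026,0.48,0],[0,0,0],0.6],
    [[-0.026,0.62,0],[0,0,0],0.6],
    [[-0.026,0.717,0],[0,0,0],0.6]
  ]
}}

```text
time_s: 23.05
tool_pos: [0.5648, 0.2296, 0.1695]
eef_rot: [-0.005, 3.14, 0.003]
ft_force: [-0.1, -0.2, -1.4]
finger_gap: 0.0604
gripper_force: 49.1
```

Request:
{"op": "apply_moves", "data": {
  "deltas": [
    [[0,0,0],[0,0,0],0.6],
    [[0,0,0],[0,0,0],0.6],
    [[0,0,0],[0,0,0],0.6]
  ]
}}

```text
time_s: 23.35
tool_pos: [0.5657, 0.2243, 0.1691]
eef_rot: [0.003, 3.141, -0.0]
ft_force: [0.4, 1.0, -0.8]
finger_gap: 0.0603
gripper_force: 49.2
```

Run:
```python
from h import *
o=ctrl.get_obs();print(o['tool_pos'],o['eef_rot'],o['finger_gap'],o['qvel'].round(2))
i=ctrl.capture('wrist')[:,:,::-1];cv2.imwrite('pics/w14.png',i)
h=cv2.cvtColor(i,cv2.COLOR_BGR2HSV);m=cv2.inRange(h,(12,90,50),(32,255,255))
n,l,s,c=cv2.connectedComponentsWithStats(m)
print('pred hole',w2px('wrist',np.array([.566,.2255,.089]),o),'cap',w2px('wrist',o['tool_pos']+[0,0,.0126],o),[s[j] for j in range(1,n) if s[j,4]>150])
u,v=w2px('wrist',o['tool_pos']+[0,0,.0126],o).astype(int)
for z in(.083,):
    a=[w2px('wrist',np.array([.566,.2255+d,z]),o)[0] for d in(-.027,.027)];print('ring edges',a)
g=cv2.cvtColor(i,cv2.COLOR_BGR2GRAY)
for r in(v-20,v,v+20): print(r,''.join('%3d '%x for x in g[r,230:410:4]))
```

```text
[0.56568919 0.22425653 0.16905928] [ 2.61833080e-03  3.14065599e+00 -3.11311430e-04] 0.06032101182042153 [ 0.01 -0.    0.    0.   -0.   -0.    0.  ]
pred hole [322.61156838 254.73201605] cap [321.20612408 326.25231439] [array([ 287,  212,   74,   53, 2701], dtype=int32), array([ 19, 235,  45,  46, 508], dtype=int32), array([ 155,  299,   68,   53, 1665], dtype=int32)]
ring edges [np.float64(284.6183580649008), np.float64(360.49662811997223)]
306 161  83  83  82  28  22 134  37  29  22  55  21  25  24  23  20  23  24  23  20  23  24  23  19  20  22  17  21  23  20  15  20  18  24  19  43  21  21  57 102  33  25  82  85  84 
326  84  78  26  19  23  31  73  16  20  42  25  22  18  23  17  20  26  23  23  22  20  18  23  18  22  19  24  21  26  18  24  19  25  19  27  22  45  18  22  82  34  31  36  27  72 
346  60  24  24  28  23  28  45 125  23  25  46  19  25  24  22  19  22  20  20  26  21  27  21  24  24  19  23  26  28  23  21  15  20  23  23  56  18  13 121 159  31  36  34  34  33
```

Request:
{"op": "apply_moves", "data": {
  "deltas": [
    [[-0.002,0.007,0.06],[0,0,0],0.6],
    [[-0.002,0.007,0.16],[0,0,0],0.6],
    [[-0.002,0.007,0.24],[0,0,0],0.6],
    [[-0.002,0.007,0.272],[0,0,0],0.6],
    [[-0.002,0.007,0.286],[0,0,0],0.6]
  ]
}}

```text
time_s: 23.9
tool_pos: [0.5657, 0.2268, 0.082]
eef_rot: [-0.002, -3.141, 0.001]
ft_force: [-0.5, 0.4, -0.6]
finger_gap: 0.0604
gripper_force: 49.1
```

Request:
{"op": "apply_moves", "data": {
  "deltas": [
    [[0,0,0.004],[0,0,0],0.6],
    [[0,0,0.009],[0,0,0],0.6],
    [[0,0,0.009],[0,0,0],0.6]
  ]
}}

```text
time_s: 24.2
tool_pos: [0.5667, 0.2279, 0.0815]
eef_rot: [0.0, 3.14, 0.001]
ft_force: [-1.8, -1.6, 4.2]
finger_gap: 0.0603
gripper_force: 49.8
```

Contact at the expected 0.0815. Release, lift and check.

Request:
{"op": "apply_moves", "data": {
  "deltas": [
    [[0,0,0],[0,0,0],0.9],
    [[0,0,0],[0,0,0],1],
    [[0,0,0],[0,0,0],1],
    [[0,0,-0.08],[0,0,0],1],
    [[0,0,-0.24],[0,0,0],1]
  ]
}}

```text
time_s: 24.7
tool_pos: [0.5635, 0.2272, 0.1492]
eef_rot: [0.001, -3.136, 0.006]
ft_force: [0.3, 0.6, 0.3]
finger_gap: 0.0854
gripper_force: 0.0
```

Request:
{"op": "apply_moves", "data": {
  "deltas": [
    [[0,0.05,-0.05],[0,0,0],1],
    [[0,0.05,-0.05],[0,0,0],1],
    [[0,0.05,-0.05],[0,0,0],1],
    [[0,0.05,-0.05],[0,0,0],1]
  ]
}}

```text
time_s: 25.1
tool_pos: [0.5652, 0.2421, 0.1655]
eef_rot: [-0.0, -3.14, 0.002]
ft_force: [0.3, -1.7, -0.7]
finger_gap: 0.0856
gripper_force: 0.0
```

Run:
```python
from h import *
o=ctrl.get_obs();print(o['tool_pos'],o['finger_gap'],o['ft_force'])
i=ctrl.capture('wrist')[:,:,::-1];cv2.imwrite('pics/w15.png',i)
g=cv2.cvtColor(i,cv2.COLOR_BGR2GRAY)
for P,r in(([.566,.2265,.094],.032),([.5767,.0064,.094],.024)):
    u,v=w2px('wrist',np.array(P),o).astype(int);print('pred',u,v)
    n,l,s,c=cv2.connectedComponentsWithStats((g<60).astype('uint8'))
    if 0<=u<640 and 0<=v<480 and l[v,u]:
        k=cv2.findContours((l==l[v,u]).astype('uint8'),cv2.RETR_EXTERNAL,cv2.CHAIN_APPROX_NONE)[0][0]
        e=cv2.fitEllipse(k);print(e,px2w('wrist',*e[0],P[2],o))
```

```text
[0.56517897 0.24210052 0.16547128] 0.08563759042214893 [ 0.34988393 -1.74317729 -0.68623214]
pred 297 260
((299.33831787109375, 261.1108093261719), (78.47264862060547, 84.17567443847656), 96.26476287841797) [0.56675929 0.22756717 0.094     ]
pred -24 274
```

```bash
python3 -c "
from plant import ctrl
print(ctrl.hand_in())"
```

```text
the job is handed in; nothing more can be done
None
```

Both burners are rebuilt and the job is handed in at about 25 s. Each ring made contact at its expected seated height, and each cap sits about 1–2 mm from its ring's centre. I checked the large cap by measurement only, because the picture allowance was used up. I did not look again at the lighter, matchbox, jar or look-alike rings at the end, but no move was aimed at any of them.

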